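# Pin a drawbar to its clevis

## Task

Take the long pin with the flat tab out of the rack and pin the drawbar to its clevis: thread it down through the clevis's upper lug, the eye of the drawbar and the lower lug until its collar sits fully home on the upper lug, then let go of it. The holes are not where the base plate suggests and not quite in line with one another, so feel the pin in gently: never drop it, and never push it against the clevis or bar with more than 60 N, knocks included. Leave the two other pins, the hammer, tube, jar and angle piece where they are.

Things in the scene. Friction and masses are not known exactly. Their poses are not given: they have to be found in the camera images.
- pin: the long pin, bare steel, 0.25 kg, hanging upright by its collar in one of the rack's three holes (any of them). Round shank 16 mm in diameter, 75 mm long below the collar; collar 34 mm in diameter, 6 mm thick. Origin: on the axis at the collar's underside, the face that seats; z points up the pin to its grip tab
- pin_tab (a point): the middle of the long pin's flat grip tab, 26 mm above pin. The tab is 40 mm tall (6 to 46 mm above the collar's underside), 12 mm thick along the pin's x and 24 mm wide along its y
- pin_nose (a point): the centre of the long pin's nose (lower end), 75 mm below pin; the nose is bevelled by 1 mm over its last 2 mm, to a flat 14 mm across
- base: the clevis: fixed dark steel base plate 130 x 120 x 12 mm with a grey fork, two level lugs one above the other; between them the eye of a flat steel drawbar. The bar runs 190 mm along +x to a pivot on a small stand; the fork's upright web is on the -x side. Origin: centre of the plate's underside, on the bench; z up. With the pin home its collar's underside is 101 mm and its nose 26 mm above the bench
- lug_top (a point): point over the base's origin at the height of the upper lug's top face, 101 mm. Lugs: 50 x 50 mm, 12 mm thick. All three holes are vertical, 19.5 mm in diameter (1.75 mm play round the pin). THE HOLE IS NOT AT THIS POINT: the firm fork was set by eye, so the hole axis lies up to 7 mm off in x and up to 7 mm in y (base axes), unmeasured; find it by feel or camera
- eye_top (a point): point over the base's origin at the height of the eye's top face, 79 mm (eye 50 x 44 mm, 12 mm thick, hole 19.5 mm). The bar stands askew: its eye's hole is 3 to 3.6 mm from the lugs' hole axis, on the base's -y side, so the pin must be shifted to find it. The bar pivots stiffly: about 5 N sideways at the eye shifts it, and it stays; it gives in no other direction
- lower_top (a point): point over the base's origin at the height of the lower lug's top face, 57 mm (lug 12 mm thick). Its hole is exactly in line with the upper lug's
- bar_end (a point): point over the base's axis, on top of the bar by its pivot, 79 mm above the bench, 190 mm from the base's origin along its x (up to 7 mm off, as the fork)
- rack: fixed plywood pin rack, 70 x 230 mm top plate (10 mm thick) with its upper face 88 mm above the bench, open at front and back (90 x 250 mm foot). Three 18 mm holes in a row along its y, at -75, 0 and +75 mm. Origin: centre of its underside on the bench
- short_pin: bystander in the rack: shank 16 mm in diameter but 42 mm long, with a round knob 24 mm in diameter and 22 mm tall on its 34 mm collar. Origin: collar's underside
- slim_pin: bystander in the rack: shank 10 mm in diameter, 60 mm long, with a 50 mm crossbar on a 26 mm stem on its 34 mm collar. Origin: collar's underside
- hammer: bystander: hammer lying on the bench beyond the rack, along its x. Origin: middle of its underside
- tube: bystander: steel tube offcut standing on end, 48 mm in diameter, 70 mm tall. Origin: centre of its underside
- jar: bystander: amber jar with black cap, 64 mm in diameter, 85 mm tall. Origin: centre of its underside
- angle_block: bystander: dark L-shaped angle piece, 60 x 50 mm foot and 68 mm tall, loose on the bench. Origin: centre of the foot's underside
Mind the look-alikes: they are no part of the job. What is shaped like the pin but turquoise is not meant.

How it is judged:
On the way, in this order (a step that is already met when the one before it is completed fails the run):
1. the long pin is lifted clear of the rack (height (world z) of pin_nose above 0.095 m), for 0.1 s.
2. its nose has entered the hole of the upper lug (horizontal distance between pin_nose and base below 0.014 m and angle between pin's own z axis and vertical below 0.1 rad and z of pin_nose in the frame of base below 0.096 m), for 0.1 s.
3. its nose has come through the eye of the drawbar (horizontal distance between pin_nose and base below 0.014 m and angle between pin's own z axis and vertical below 0.1 rad and z of pin_nose in the frame of base below 0.064 m), for 0.1 s.
At the end, for the whole second after the job is handed in: the long pin stands through upper lug, eye and lower lug with its collar seated on the upper lug (collar's underside 98 to 104 mm above the bench), its nose within 14 mm horizontally of the base's origin, upright within 0.06 rad, at rest and released (horizontal distance between pin_nose and base below 0.014 m and angle between pin's own z axis and vertical below 0.06 rad and z of pin in the frame of base between 0.098 and 0.104 m and linear speed of pin below 0.01 m/s and contact force between pin and the fingers below 0.05 N); the robot touches nothing.
It fails at once if the long pin presses or strikes the clevis or drawbar with more than 60 N (contact force between pin and base above 60 N).
It fails at once if one of the two other pins is moved more than 25 mm (distance of any of short_pin, slim_pin from where it was at the start of the episode above 0.025 m).
It fails at once if the hammer, tube, jar or angle piece is moved more than 25 mm (distance of any of hammer, tube, jar, angle_block from where it was at the start of the episode above 0.025 m).
It also fails if it takes over 72 s, if anything falls off the work surface, if the arm or the gripper's body presses on something with over 40 N, if the wrist force passes 120 N, or if a joint passes its speed limit or range.

## Robot

A 6-joint arm with a two-finger parallel gripper is mounted at the origin on the work surface. World frame = base frame: x ahead of the robot, y to its left, z up, the work surface at z = 0. Lengths are in m, angles in rad, forces in N, time in s.
With the tool pointing down it reaches from about 0.35 to 0.975 m from the base axis. Payload 4.9 kg.
Tool frame: the origin (TCP) lies at the very end of the fingers, on their centre line; the grasp point (between the pads) lies 19 mm behind it (manip.grip_depth is the distance from the TCP to the grasp point, in m); z points along the fingers, x is the direction in which the jaws open and shut, and the axes are right-handed (so a half turn about z gives the same grasp; the last joint's range is limited). The gripper opens to 85 mm and grips with 20 to 120 N. Pads are 22 mm wide; open, the fingers measure 114 mm over their backs; the gripper's body (76 mm by 85 mm) begins 54 mm behind the grasp point. The pads swing forward as they close: fully open they stand 13 mm farther back than shut.
Start: joints at [-1.233, 0.053, 1.613, -0, 1.476, -0.119], TCP at [0.276, -0.561, 0.231] pointing down, gripper open.
Joint ranges: [-3.01, 3.01], [-1.01, 2.22], [0.06, 2.58], [-1.02, 4.17], [0.09, 2.62], [-3.14, 3.14]. Speed limits (rad/s): [2.57, 2.57, 3.14, 3.14, 3.14, 3.14].

## Interface

Orientations are given as a unit quaternion [w, x, y, z].
In Python, from plant import manip gives the robot as it stands. The module is installed in compiled form; this text tells all that it offers.
- The arm moves only by the shell command python3 -m crank 'ROWS' [OPENING]. ROWS is JSON, a list of rows, each a list of 4 numbers: the shift along the tool's x, y, z in cm, then the turn about the tool's z in units of 6 degrees (1.0 is 6 degrees). A call has 1 to 10 rows; each row shifts and turns the commanded pose from where the row before left it, along the tool's axes as they then stand; what a row does not reach is not made up. A row lasts 1/12 s, in which the tool goes at most 41.7 mm and 7.16 degrees, less where a joint would pass 70% of its speed; a pose out of reach is approached as far as the arm can. A call with a gripper value outside its range is refused whole. OPENING is the opening, from 0 (shut) to 1 (fully open), set as the call begins (- or left out, the last holds). The fingers move at their own pace and stop on an object; the grip force is fixed at half the most. Time passes only in rows, so rows that do not move let the fingers close. It gives the time, the measured TCP pose, the force and the opening at its end, in the units of the state.
- manip.state(): the state, without advancing time (a new reading comes with each control period).
- manip.grab_frame(name): name is "side" or "top"; returns a dict with "img" (420x560x3 uint8, red, green, blue), "intrinsics" (3x3 intrinsics, pixels), "position" and "orientation" of the camera in the world. Camera axes: x right, y up, looking along -z (the intrinsics and any distortion apply to the point x, -y, -z); pixel columns grow to the right and rows downward; lengths in m; the calibration is good to about 2 mm. A picture is of the moment at which its call begins. There is no depth.
- manip.job_done(): hands the job in, once; it reports no verdict.
The state is a dict: "time": time; "joint_pos": joint angles; "joint_vel": joint speeds; "joint_efforts": joint torques, N m; "tool_pos": TCP position; "tool_rot": TCP orientation; "contact_force": force on the tool from outside, world axes, zero at the start; "ft_torque": the same for the moment, N m; "gripper_width": opening from 0.0 (shut) to 1.0 (fully open).
Only numpy, scipy, OpenCV 4.12 (cv2) and the standard library are available. Lean on these libraries where they do the work, as an engineer would, in place of code of your own. Each camera call takes 0.05 s, during which the arm holds its last target.

## Working session

There is one attempt and no reset: what is moved stays moved. The work goes in short steps, Python scripts to look and compute and a shell command to move; the robot and the scene stay as the last step left them, time stands still between calls to the robot, and variables do not carry over. Pictures are saved under pics/ and viewed, and the job is handed in when it is done.

```bash
mkdir -p pics
cat > h.py <<'E'
import numpy as np, cv2
from plant import manip
from scipy.spatial.transform import Rotation as R
def grab(n,tag):
    f=manip.grab_frame(n); cv2.imwrite(f'pics/{tag}.png',f['img'][:,:,::-1]); np.save(f'pics/{tag}.npy',f,allow_pickle=True); return f
def load(tag): return np.load(f'pics/{tag}.npy',allow_pickle=True).item()
def rot(q): return R.from_quat([q[1],q[2],q[3],q[0]]).as_matrix()
def ray(f,u,v):
    K=np.array(f['intrinsics']); d=np.linalg.inv(K)@[u,v,1]; d=np.array([d[0],-d[1],-d[2]])
    return np.array(f['position']), rot(f['orientation'])@d
def atz(f,u,v,z):
    p,d=ray(f,u,v); return p+d*(z-p[2])/d[2]
def proj(f,P):
    K=np.array(f['intrinsics']); c=rot(f['orientation']).T@(np.array(P)-np.array(f['position'])); c=np.array([c[0],-c[1],-c[2]]); q=K@c; return q[:2]/q[2]
def crop(f,u0,v0,u1,v1,s,tag):
    c=f['img'][v0:v1,u0:u1,::-1]; cv2.imwrite(f'pics/{tag}.png',cv2.resize(c,None,fx=s,fy=s,interpolation=cv2.INTER_CUBIC))
E
python3 - <<'E'
from h import *
for n in('top','side'):
    f=grab(n,n+'0'); print(n,{k:(np.round(v,4).tolist()) for k,v in f.items() if k!='img'},f.keys())
print(manip.state(), manip.grip_depth)
E
```

```text
top {'intrinsics': [[500.4977, 0.0, 270.9717], [0.0, 500.4977, 212.5656], [0.0, 0.0, 1.0]], 'position': [0.4894, -0.0006, 1.5882], 'orientation': [-0.7008, -0.013, 0.0296, 0.7126]} dict_keys(['img', 'intrinsics', 'position', 'orientation'])
side {'intrinsics': [[493.919, 0.0, 275.5428], [0.0, 493.919, 217.863], [0.0, 0.0, 1.0]], 'position': [0.1792, 0.8, 0.8601], 'orientation': [-0.2271, -0.0941, 0.4136, 0.8767]} dict_keys(['img', 'intrinsics', 'position', 'orientation'])
{'time': 0.1, 'joint_pos': array([-1.23298475e+00,  5.32609047e-02,  1.61421256e+00, -1.12803015e-05,
        1.47601899e+00, -1.19006348e-01]), 'joint_vel': array([-1.44203781e-03, -1.41153206e-03, -3.45740376e-03,  1.41493135e-03,
       -5.09747061e-05, -6.69260272e-04]), 'joint_efforts': array([-9.43348714e-04, -3.94901955e+01, -3.71362531e+01, -2.04887519e-04,
        3.93845068e-03, -2.52885252e-05]), 'tool_pos': array([ 0.27548018, -0.56035251,  0.23017116]), 'tool_rot': array([-5.89947720e-04,  8.48850466e-01, -5.28632183e-01, -7.44514224e-04]), 'contact_force': array([ 0.58304542, -0.522374  ,  0.81620167]), 'ft_torque': array([ 0.00867632, -0.02747641, -0.01775637]), 'gripper_width': 0.9995641702523781} 0.0187
```

View pics/top0.png

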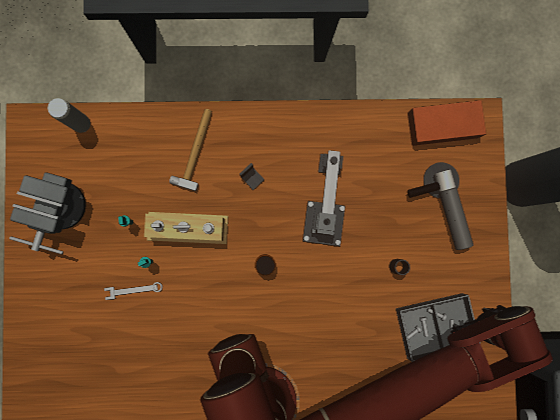

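View pics/side0.png

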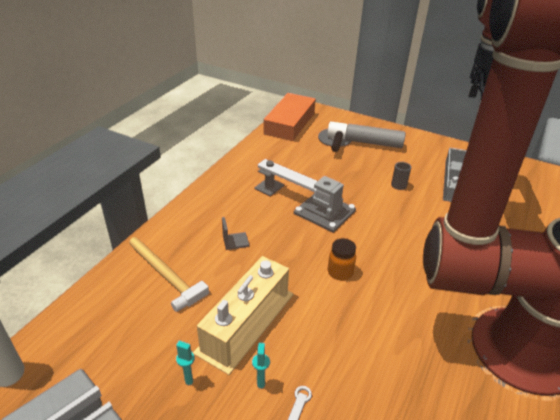

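Run:
```python
from h import *
f=load('top0'); crop(f,135,200,240,255,7,'t_rack'); crop(f,290,140,360,260,5,'t_clev')
f=load('side0'); crop(f,180,240,310,400,4,'s_rack'); crop(f,245,145,365,235,6,'s_clev')
```

```text
(no output)
```

View pics/t_rack.png

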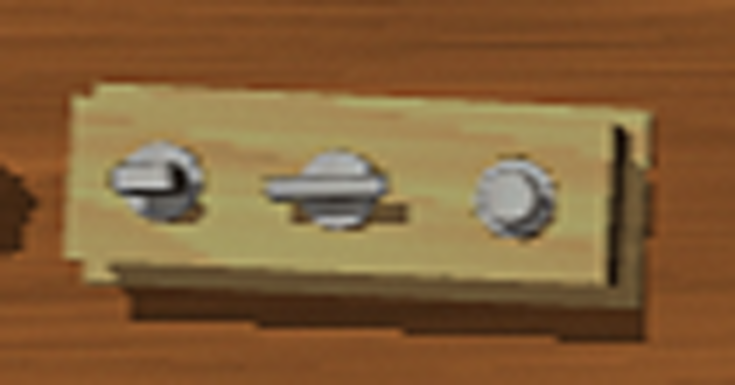

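View pics/s_rack.png

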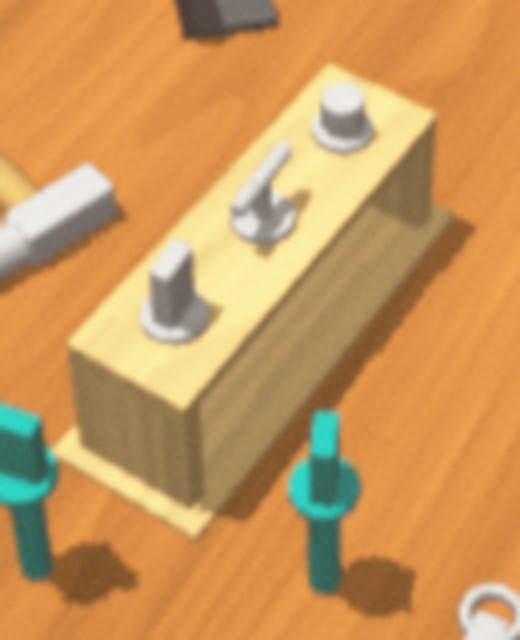

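View pics/t_clev.png

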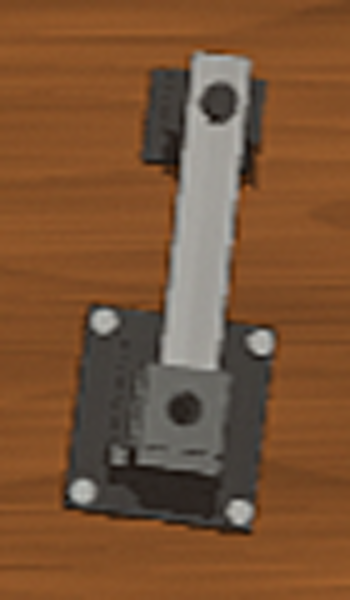

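View pics/s_clev.png

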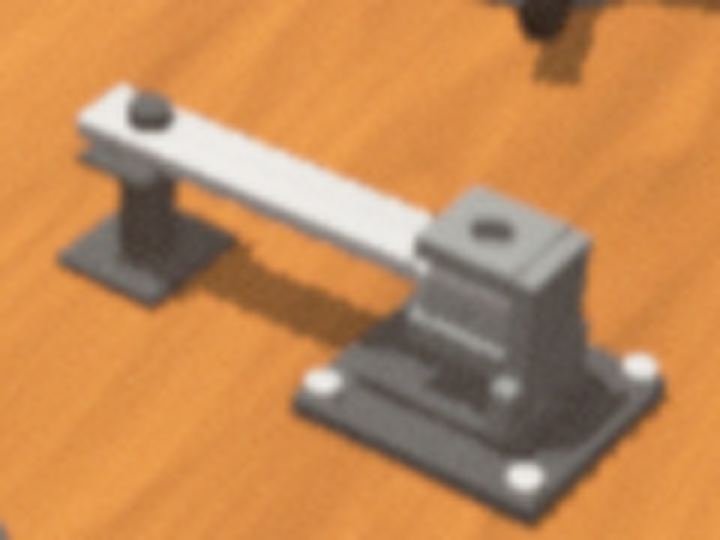

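Run:
```python
from h import *
t=load('top0');s=load('side0')
def tc(x,y): return 290+x/5,140+y/5
def sc(x,y): return 245+x/6,145+y/6
def tr(x,y): return 135+(x+.0)/7,200+y/7
def sr(x,y): return 180+x/4,240+y/4
# crops resized: pixel centre shift
def fix(p,s): return p[0]+.5/s-.5,p[1]+.5/s-.5
def T(p,sx,z): return np.round(atz(t,*fix(p,sx),z),4)[:2]
def S(p,sx,z): return np.round(atz(s,*fix(p,sx),z),4)[:2]
print('hole top',T(tc(184,407),5,.1),'side',S(sc(492,231),6,.1))
for p in[(104,321),(262,341),(83,489),(240,511)]: print('bolt',T(tc(*p),5,.014))
for p in[(322,380),(640,367),(525,476),(508,386)]: print('boltS',S(sc(*p),6,.014))
print('pivot',T(tc(218,102),5,.085),S(sc(150,105),6,.085))
print('collar top-cam',T(tr(162,182),7,.094),'S',S(sr(174,314),4,.094))
print('tabtop top',T(tr(147,178),7,.134),'S',S(sr(173,246),4,.134))
for p in[(95,84),(652,110),(72,258),(618,285)]: print('rackplate',T(tr(*p),7,.088))
for p in[(333,65),(436,118),(70,343),(188,410)]: print('rackplateS',S(sr(*p),4,.088))
print('mid collar',T(tr(340,190),7,.094),'knob collar',T(tr(514,198),7,.094))
```

```text
hole top [ 0.5511 -0.2012] side [ 0.5497 -0.2035]
bolt [ 0.6099 -0.1634]
bolt [ 0.5956 -0.2633]
bolt [ 0.504  -0.1478]
bolt [ 0.4885 -0.2466]
boltS [ 0.6118 -0.1706]
boltS [ 0.4886 -0.253 ]
boltS [ 0.5039 -0.1548]
boltS [ 0.536  -0.2094]
pivot [ 0.7368 -0.2284] [ 0.7386 -0.2349]
collar top-cam [0.5459 0.3009] S [0.5449 0.3018]
tabtop top [0.5462 0.299 ] S [0.5484 0.2939]
rackplate [0.5885 0.3304]
rackplate [0.5736 0.0933]
rackplate [0.5145 0.3403]
rackplate [0.499  0.1087]
rackplateS [0.5662 0.1077]
rackplateS [0.4973 0.1157]
rackplateS [0.5817 0.3372]
rackplateS [0.5112 0.342 ]
mid collar [0.5413 0.2257] knob collar [0.5367 0.152 ]
```

Candidates, with top-view pixels:
- (157,226): flat tab on a steel collar in the rack. This matches the long pin.
- (182,227): crossbar, so the slim pin.
- (208,228): round knob, so the short pin.
- (124,220) and (145,262): turquoise look-alikes standing on the bench.

The crop confirms a bare-steel flat tab at the rack's +y end, so I choose that one. It sits at about (0.5455, 0.301). The base is at about (0.5495, -0.205) with yaw about -8.6°.

First I turn the tool and raise it.

```bash
python3 -m crank '[[0,0,-0.5,-1],[0,0,-0.5,-1],[0,0,-0.5,-1],[0,0,-0.5,-1],[0,0,-0.5,-1],[0,0,-0.5,-1],[0,0,-0.5,-1],[0,0,-0.5,-1],[0,0,-0.5,-1],[0,0,-0.5,-1]]'
cat >> h.py <<'E'
def goto(x,y,z=None):
    s=manip.state(); M=rot(s['tool_rot']); p=np.array(s['tool_pos']); d=np.array([x,y,p[2] if z is None else z])-p
    print('tcp',np.round(p,4),'yaw',np.round(np.degrees(np.arctan2(M[1,0],M[0,0])),2),'tool-delta cm',np.round(M.T@d*100,2),'F',np.round(s['contact_force'],2),'t',s['time'],'g',round(s['gripper_width'],3))
E
python3 -c "
from h import *
goto(.5455,.301,.25)"
```

```text
time: 0.93
tool_pos: [0.2755, -0.5606, 0.2808]
tool_rot: [-0.001, 1.0, -0.031, -0.0]
contact_force: [1.0, -1.0, -0.2]
gripper_width: 0.999
tcp [ 0.2755 -0.5606  0.2808] yaw -3.53 tool-delta cm [ 21.64 -87.65   3.17] F [ 0.98 -0.99 -0.18] t 0.9333 g 0.999
```

```bash
python3 -m crank '[[1,-3,0,0],[1,-3.9,0,0],[1,-3.9,0,0],[1,-3.9,0,0],[1,-3.9,0,0],[1,-3.9,0,0],[1,-3.9,0,0],[1,-3.9,0,0],[1,-3.9,0,0],[1,-3.9,0,0]]'; python3 -m crank '[[1,-3.9,0,0],[1,-3.9,0,0],[1,-3.9,0,0],[1,-3.9,0,0],[1,-3.9,0,0],[1,-3.9,0,0],[1,-3.9,0,0],[1,-3.9,0,0],[1,-3.9,0,0],[1,-3,0,0]]'
python3 -c "
from h import *
goto(.5455,.301,.25)"
```

```text
time: 1.77
tool_pos: [0.4008, -0.1855, 0.2809]
tool_rot: [-0.0, 0.999, -0.034, -0.0]
contact_force: [1.2, -0.1, 0.4]
gripper_width: 0.996
time: 2.6
tool_pos: [0.5259, 0.189, 0.2807]
tool_rot: [-0.0, 0.999, -0.032, -0.0]
contact_force: [-0.3, -0.5, -0.4]
gripper_width: 1.004
tcp [0.5259 0.189  0.2807] yaw -3.72 tool-delta cm [  1.23 -11.3    3.07] F [-0.27 -0.55 -0.45] t 2.6 g 1.004
```

```bash
python3 -m crank '[[0.2,-2.5,0,0],[0.2,-3,0,0],[0.3,-3,1,0],[0.3,-1.8,1,0],[0.2,-1,1,0],[0,0,0,0],[0,0,0,0],[0,0,0,0]]'
python3 -c "
from h import *
goto(.5455,.301,.1)
f=grab('top','top1');crop(f,130,180,240,260,7,'t1')
f=grab('side','side1');crop(f,160,170,310,340,4,'s1')"
```

```text
time: 3.27
tool_pos: [0.5457, 0.297, 0.2515]
tool_rot: [0.0, 0.999, -0.034, -0.0]
contact_force: [-0.6, 0.4, -0.8]
gripper_width: 0.999
tcp [0.5457 0.297  0.2515] yaw -3.88 tool-delta cm [-0.04 -0.41 15.15] F [-0.57  0.42 -0.81] t 3.2667 g 0.999
```

View pics/s1.png

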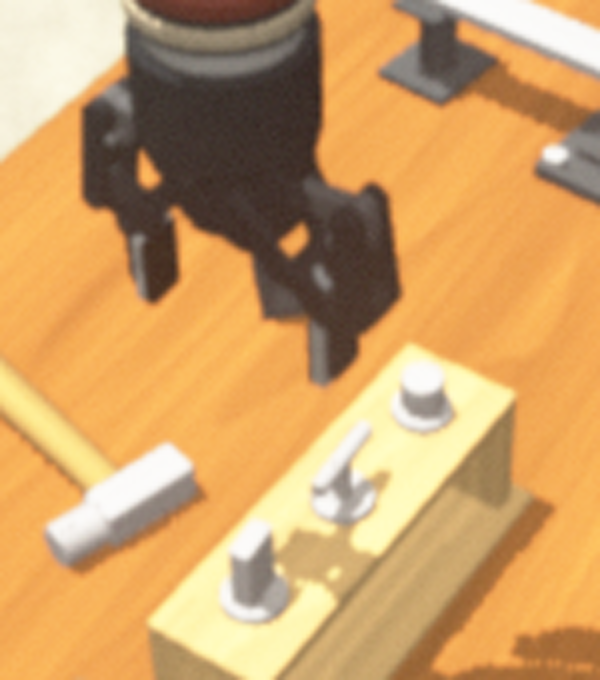

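View pics/t1.png

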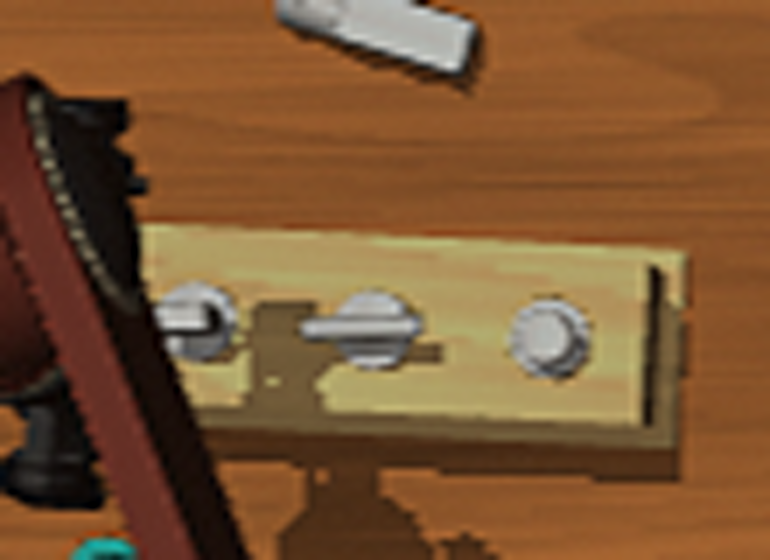

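The gripper is over the tab pin, with the jaws either side along x and the neighbouring pins clear. Next I descend to TCP 0.101 and close.

```bash
python3 -m crank '[[0,-0.4,2,0],[0,0,3,0],[0,0,3,0],[0,0,2.5,0],[0,0,2,0],[0,0,1.5,0],[0,0,1,0],[0,0,0,0],[0,0,0,0],[0,0,0,0]]'
python3 -c "
from h import *
goto(.5455,.301,.101)"
```

```text
time: 4.2
tool_pos: [0.547, 0.3021, 0.1033]
tool_rot: [-0.001, 0.999, -0.034, 0.001]
contact_force: [-1.0, 0.2, 0.4]
gripper_width: 1.001
tcp [0.547  0.3021 0.1033] yaw -3.85 tool-delta cm [-0.15  0.12  0.23] F [-1.    0.15  0.43] t 4.2 g 1.001
```

```bash
python3 -m crank '[[-0.1,0.1,0.1,0],[0,0,0,0],[0,0,0,0],[0,0,0,0],[0,0,0,0],[0,0,0,0],[0,0,0,0],[0,0,0,0],[0,0,0,0],[0,0,0,0]]' 0
python3 -c "
from h import *
goto(.5455,.301,.101)"
```

```text
time: 5.03
tool_pos: [0.5456, 0.301, 0.1007]
tool_rot: [-0.0, 0.999, -0.033, 0.001]
contact_force: [4.8, -0.3, -0.2]
gripper_width: 0.13
tcp [0.5456 0.301  0.1007] yaw -3.83 tool-delta cm [-0.01  0.   -0.03] F [ 4.85 -0.25 -0.17] t 5.0333 g 0.13
```

```bash
python3 -m crank '[[0.06,0,0,0],[0.06,0,0,0],[0,0,0,0],[0,0,0,0]]'
python3 -m crank '[[0,0,-0.3,0],[0,0,-0.7,0],[0,0,-1,0],[0,0,-1,0],[0,0,-1,0]]'
python3 -m crank '[[0,0,-1.5,0],[0,0,-2,0],[0,0,-2,0],[0,0,-2,0],[0,0,-2,0],[0,0,-1,0],[0,0,0,0],[0,0,0,0]]'
python3 -c "
from h import *
goto(.5455,.301,.101)
f=grab('top','top2')
f=grab('side','side2');crop(f,140,150,310,340,4,'s2')"
```

```text
time: 5.37
tool_pos: [0.5458, 0.301, 0.1005]
tool_rot: [0.0, 0.999, -0.033, -0.0]
contact_force: [0.4, -1.3, 2.9]
gripper_width: 0.127
time: 5.78
tool_pos: [0.5455, 0.3009, 0.1399]
tool_rot: [0.0, 0.999, -0.033, -0.001]
contact_force: [2.9, 0.6, -4.6]
gripper_width: 0.131
time: 6.45
tool_pos: [0.5456, 0.301, 0.2453]
tool_rot: [0.0, 0.999, -0.033, -0.0]
contact_force: [-0.1, -0.5, -2.4]
gripper_width: 0.137
tcp [0.5456 0.301  0.2453] yaw -3.82 tool-delta cm [ 0.    0.   14.43] F [-0.08 -0.51 -2.44] t 6.45 g 0.137
```

View pics/s2.png

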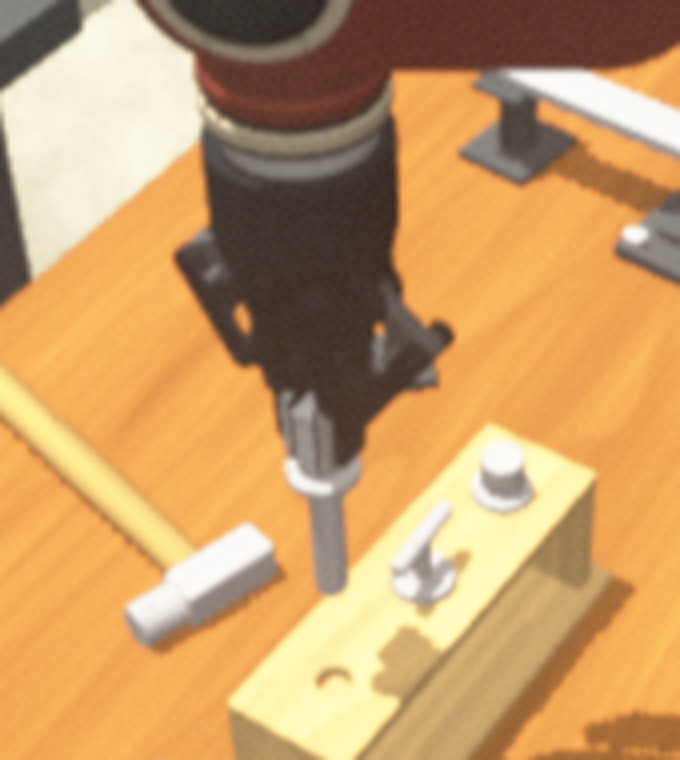

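The pin hangs upright in the jaws (nose at side crop (330,588)) and its rack hole is empty. The two other pins are undisturbed. Now I turn to the base's yaw and carry it over.

```bash
python3 -m crank '[[0,0,0,0.4],[0,0,0,0.4],[0,0,0,0],[0,0,0,0]]'
python3 -c "
from h import *
goto(.5504,-.2024,.245)"
```

```text
time: 6.88
tool_pos: [0.5453, 0.3007, 0.2435]
tool_rot: [0.001, 0.997, -0.075, -0.001]
contact_force: [0.0, -1.2, -1.3]
gripper_width: 0.126
tcp [0.5453 0.3007 0.2435] yaw -8.57 tool-delta cm [ 8.   49.67 -0.1 ] F [ 0.03 -1.17 -1.31] t 6.8833 g 0.126
```

```bash
python3 -m crank '[[0.2,1.2,0,0],[0.5,2.5,0,0],[0.6,3.6,0,0],[0.6,3.8,0,0],[0.6,3.8,0,0],[0.6,3.8,0,0],[0.6,3.8,0,0],[0.6,3.8,0,0],[0.6,3.8,0,0],[0.6,3.8,0,0]]'
python3 -m crank '[[0.6,3.8,0,0],[0.6,3.8,0,0],[0.6,3.5,0,0],[0.5,2.5,0,0],[0.3,1.2,0,0],[0,0,0,0],[0,0,0,0],[0,0,0,0]]'
python3 -c "
from h import *
goto(.5504,-.2024,.2127)"
```

```text
time: 7.72
tool_pos: [0.5486, -0.0449, 0.2451]
tool_rot: [0.0, 0.997, -0.075, -0.0]
contact_force: [1.4, -0.3, -2.4]
gripper_width: 0.134
time: 8.38
tool_pos: [0.5528, -0.1917, 0.2451]
tool_rot: [-0.0, 0.997, -0.075, -0.0]
contact_force: [-0.3, 0.4, -2.1]
gripper_width: 0.132
tcp [ 0.5528 -0.1917  0.2451] yaw -8.57 tool-delta cm [-0.08  1.1   3.24] F [-0.29  0.38 -2.13] t 8.3833 g 0.132
```

```bash
python3 -m crank '[[0,0.6,1,0],[-0.1,0.5,1,0],[0,0,0.6,0],[0,0,0.3,0],[0,0,0.2,0],[0,0,0,0],[0,0,0,0],[0,0,0,0],[0,0,0,0]]'
python3 -c "
from h import *
goto(.5504,-.2024,.2127)
f=grab('top','top3');crop(f,290,140,370,260,5,'t3')
f=grab('side','side3');crop(f,270,100,390,220,6,'s3')
for P in((.5504,-.2024,.101),(.5504,-.2024,.125)): print(proj(load('side3'),P),proj(load('top3'),P))"
```

```text
time: 9.13
tool_pos: [0.5507, -0.2034, 0.215]
tool_rot: [0.0, 0.997, -0.075, 0.0]
contact_force: [0.2, -0.2, -1.3]
gripper_width: 0.133
tcp [ 0.5507 -0.2034  0.215 ] yaw -8.62 tool-delta cm [-0.05 -0.1   0.23] F [ 0.25 -0.18 -1.33] t 9.1333 g 0.133
[326.2175041  182.90384642] [326.84753033 221.20666035]
[327.03378421 175.40551055] [327.94570681 220.85328043]
```

View pics/s3.png

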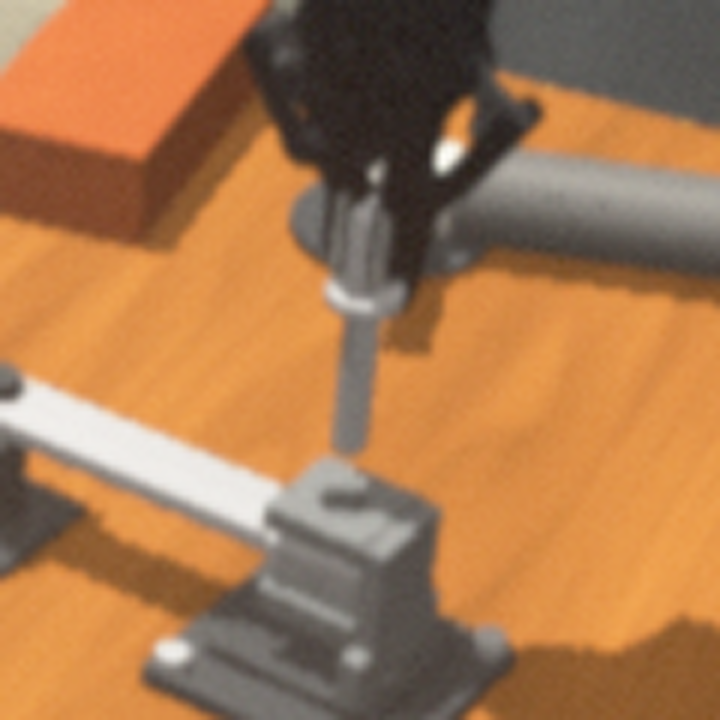

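View pics/t3.png

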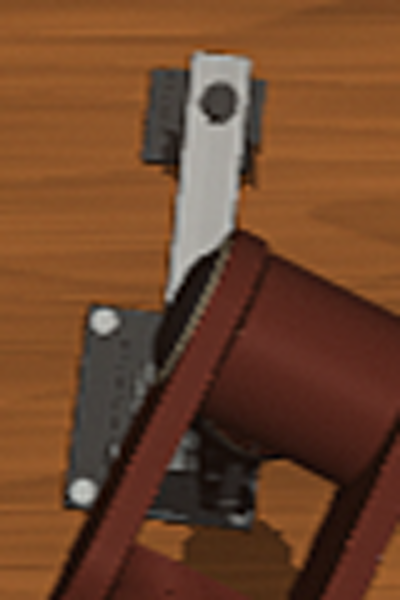

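Run:
```python
from h import *
f=load('side3');g=load('side0');crop(f,310,150,345,195,14,'s3n');
a=cv2.resize(f['img'][150:195,310:345,::-1],None,fx=12,fy=12,interpolation=cv2.INTER_CUBIC)
b=cv2.resize(g['img'][150:195,310:345,::-1],None,fx=12,fy=12,interpolation=cv2.INTER_CUBIC)
cv2.imwrite('pics/cmp.png',cv2.hconcat([a,b])[:600,:800])
t=load('top0');c=t['img'][208:236,312:342,::-1];cv2.imwrite('pics/th.png',cv2.resize(c,None,fx=20,fy=20,interpolation=cv2.INTER_CUBIC))
def P(z): return np.round(proj(f,(.5507,-.2034,z)),2)
print(P(.1273),P(.2023))
```

```text
[327.16 174.45] [329.85 149.77]
```

View pics/cmp.png

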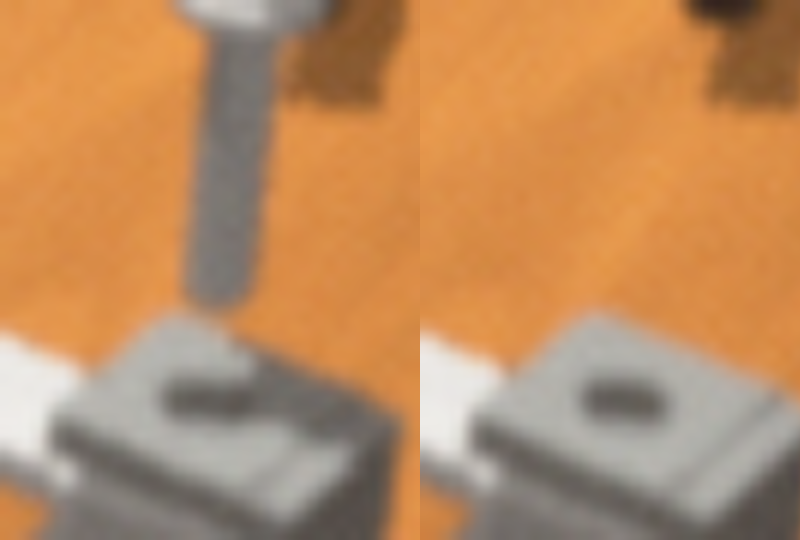

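View pics/th.png

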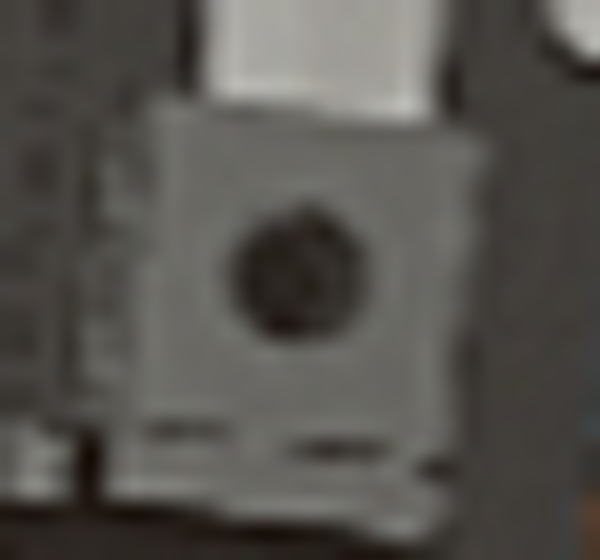

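Run:
```python
from h import *
f=load('side3');t=load('top0')
print(atz(f,326.5,183.04,.101),atz(f,326.05,183.44,.101),atz(t,326.5,221.3,.101))
```

```text
[ 0.54950495 -0.20221411  0.101     ] [ 0.54980121 -0.19996484  0.101     ] [ 0.55013848 -0.20135415  0.101     ]
```

The nose and hole are both clear in the side crop: nose at (218,300), hole at (204,402). Corrected for the camera bias seen on the pin, the hole is near (0.550, -0.2007). I shift over it and lower to just above the lug.

```bash
python3 -m crank '[[-0.12,-0.25,0.4,0],[0,0,0.5,0],[0,0,0.5,0],[0,0,0.4,0],[0,0,0.2,0],[0,0,0,0],[0,0,0,0],[0,0,0,0]]'
python3 -c "
from h import *
goto(.5499,-.2007,.1890)"
```

```text
time: 9.9
tool_pos: [0.5497, -0.2009, 0.1946]
tool_rot: [0.0, 0.997, -0.075, 0.0]
contact_force: [-0.3, -0.2, -1.8]
gripper_width: 0.129
tcp [ 0.5497 -0.2009  0.1946] yaw -8.63 tool-delta cm [ 0.01 -0.02  0.56] F [-0.34 -0.2  -1.83] t 9.9 g 0.129
```

```bash
python3 -m crank '[[0,0,0.15,0],[0,0,0.15,0],[0,0,0.1,0],[0,0,0,0],[0,0,0,0]]'
python3 -m crank '[[0,0,0.1,0],[0,0,0.1,0],[0,0,0,0]]'
```

```text
time: 10.32
tool_pos: [0.5495, -0.2007, 0.1902]
tool_rot: [-0.0, 0.997, -0.075, -0.0]
contact_force: [0.1, -0.5, -2.7]
gripper_width: 0.126
time: 10.57
tool_pos: [0.5495, -0.2007, 0.188]
tool_rot: [-0.0, 0.997, -0.075, -0.0]
contact_force: [0.3, -0.1, -3.3]
gripper_width: 0.128
```

```bash
python3 -m crank '[[0,0,0.1,0],[0,0,0,0],[0,0,0,0]]'
```

```text
time: 10.82
tool_pos: [0.5495, -0.2007, 0.1872]
tool_rot: [-0.0, 0.997, -0.075, -0.0]
contact_force: [0.3, 0.6, -2.1]
gripper_width: 0.129
```

```bash
python3 -m crank '[[0,0,0.1,0],[0,0,0.1,0],[0,0,0,0],[0,0,0,0]]'
```

```text
time: 11.15
tool_pos: [0.5495, -0.2007, 0.1851]
tool_rot: [-0.0, 0.997, -0.075, -0.0]
contact_force: [0.2, 0.2, -2.9]
gripper_width: 0.134
```

```bash
python3 -m crank '[[0,0,0.1,0],[0,0,0.1,0],[0,0,0,0],[0,0,0,0]]'
```

```text
time: 11.48
tool_pos: [0.5495, -0.2007, 0.1832]
tool_rot: [-0.0, 0.997, -0.075, -0.0]
contact_force: [-0.5, 0.7, -2.1]
gripper_width: 0.133
```

```bash
python3 -m crank '[[0,0,0.15,0],[0,0,0.15,0],[0,0,0.15,0],[0,0,0.15,0],[0,0,0,0],[0,0,0,0]]'
```

```text
time: 11.98
tool_pos: [0.5495, -0.2007, 0.1771]
tool_rot: [-0.0, 0.997, -0.075, -0.0]
contact_force: [-0.4, 0.1, -2.0]
gripper_width: 0.128
```

```bash
python3 -m crank '[[0,0,0.15,0],[0,0,0.15,0],[0,0,0,0],[0,0,0,0]]';python3 -m crank '[[0,0.05,0,0],[0,0.05,0,0],[0,0,0,0],[0,0,0,0]]'
```

```text
time: 12.32
tool_pos: [0.5495, -0.2007, 0.1741]
tool_rot: [-0.0, 0.997, -0.075, -0.0]
contact_force: [0.4, 0.6, -2.2]
gripper_width: 0.129
time: 12.65
tool_pos: [0.5495, -0.2018, 0.1744]
tool_rot: [0.0, 0.997, -0.075, 0.0]
contact_force: [-0.2, 0.5, -2.5]
gripper_width: 0.13
```

```bash
python3 -m crank '[[0,0.05,0,0],[0,0,0,0],[0,0,0,0]]'; python3 -m crank '[[0,0.05,0,0],[0,0,0,0],[0,0,0,0]]'
```

```text
time: 12.9
tool_pos: [0.5493, -0.2023, 0.1743]
tool_rot: [0.0, 0.997, -0.075, 0.0]
contact_force: [0.4, -0.9, -2.2]
gripper_width: 0.13
time: 13.15
tool_pos: [0.5493, -0.2027, 0.1743]
tool_rot: [-0.0, 0.997, -0.075, -0.0]
contact_force: [0.3, 0.5, -1.7]
gripper_width: 0.134
```

```bash
python3 -m crank '[[0,0.05,0,0],[0,0,0,0],[0,0,0,0]]'
```

```text
time: 13.4
tool_pos: [0.5492, -0.2031, 0.1743]
tool_rot: [-0.0, 0.997, -0.075, -0.0]
contact_force: [0.6, -0.1, -2.4]
gripper_width: 0.133
```

```bash
python3 -m crank '[[0,0.05,0,0],[0,0,0,0],[0,0,0,0]]'; python3 -m crank '[[0,0.05,0,0],[0,0,0,0],[0,0,0,0]]'
```

```text
time: 13.65
tool_pos: [0.5492, -0.2034, 0.1743]
tool_rot: [-0.0, 0.997, -0.075, 0.0]
contact_force: [0.5, 0.6, -1.1]
gripper_width: 0.13
time: 13.9
tool_pos: [0.5491, -0.2037, 0.1743]
tool_rot: [-0.001, 0.997, -0.075, 0.0]
contact_force: [1.1, 2.6, -1.1]
gripper_width: 0.129
```

```bash
python3 -m crank '[[0,0.05,0,0],[0,0,0,0],[0,0,0,0]]'
```

```text
time: 14.15
tool_pos: [0.5491, -0.204, 0.1743]
tool_rot: [-0.001, 0.997, -0.075, 0.0]
contact_force: [0.6, 5.3, -0.8]
gripper_width: 0.132
```

```bash
python3 -m crank '[[0,0,0.1,0],[0,0,0.1,0],[0,0,0.1,0],[0,0,0,0],[0,0,0,0]]'; python3 -m crank '[[0,0,0.1,0],[0,0,0.1,0],[0,0,0,0],[0,0,0,0]]'; python3 -m crank '[[0,0,0.1,0],[0,0,0,0],[0,0,0,0]]'
```

```text
time: 14.57
tool_pos: [0.5494, -0.204, 0.1717]
tool_rot: [-0.001, 0.997, -0.075, 0.001]
contact_force: [0.6, 4.9, -1.2]
gripper_width: 0.133
time: 14.9
tool_pos: [0.5495, -0.2041, 0.1698]
tool_rot: [-0.001, 0.997, -0.075, 0.001]
contact_force: [2.1, 4.4, -0.1]
gripper_width: 0.128
time: 15.15
tool_pos: [0.5496, -0.2041, 0.1688]
tool_rot: [-0.001, 0.997, -0.075, 0.001]
contact_force: [1.2, 4.5, 0.2]
gripper_width: 0.132
```

```bash
python3 -m crank '[[0,0,0.1,0],[0,0,0,0],[0,0,0,0]]'; python3 -m crank '[[0,0,0.1,0],[0,0,0,0],[0,0,0,0]]'
```

```text
time: 15.4
tool_pos: [0.5496, -0.2041, 0.1679]
tool_rot: [-0.001, 0.997, -0.075, 0.001]
contact_force: [1.5, 6.2, 0.5]
gripper_width: 0.133
time: 15.65
tool_pos: [0.5496, -0.2041, 0.1669]
tool_rot: [-0.001, 0.997, -0.075, 0.001]
contact_force: [1.6, 5.8, 0.2]
gripper_width: 0.131
```

```bash
python3 -m crank '[[0,0,0.05,0],[0,0,0,0],[0,0,0,0]]'; python3 -m crank '[[0,0,0.05,0],[0,0,0,0],[0,0,0,0]]'
```

```text
time: 15.9
tool_pos: [0.5496, -0.2041, 0.1665]
tool_rot: [-0.001, 0.997, -0.075, 0.001]
contact_force: [1.6, 5.3, 1.0]
gripper_width: 0.13
time: 16.15
tool_pos: [0.5496, -0.2041, 0.166]
tool_rot: [-0.001, 0.997, -0.075, 0.001]
contact_force: [2.1, 5.4, 0.9]
gripper_width: 0.13
```

```bash
python3 -m crank '[[0,0,0.05,0],[0,0,0,0],[0,0,0,0]]'; python3 -m crank '[[0,0,0.05,0],[0,0,0,0],[0,0,0,0]]'
```

```text
time: 16.4
tool_pos: [0.5496, -0.2041, 0.1655]
tool_rot: [-0.001, 0.997, -0.075, 0.001]
contact_force: [1.2, 5.0, 0.1]
gripper_width: 0.126
time: 16.65
tool_pos: [0.5496, -0.2041, 0.165]
tool_rot: [-0.001, 0.997, -0.075, 0.001]
contact_force: [0.6, 4.8, 0.4]
gripper_width: 0.13
```

```bash
python3 -m crank '[[0,0,0.1,0],[0,0,0,0],[0,0,0,0]]'; python3 -m crank '[[0,0,0.1,0],[0,0,0,0],[0,0,0,0]]'
```

```text
time: 16.9
tool_pos: [0.5496, -0.2041, 0.1639]
tool_rot: [-0.001, 0.997, -0.075, 0.001]
contact_force: [0.5, 5.4, 1.3]
gripper_width: 0.13
time: 17.15
tool_pos: [0.5496, -0.2041, 0.1629]
tool_rot: [-0.001, 0.997, -0.075, 0.001]
contact_force: [1.2, 5.2, 0.6]
gripper_width: 0.135
```

```bash
python3 -m crank '[[0,0,0.1,0],[0,0,0,0],[0,0,0,0]]'; python3 -m crank '[[0,0,0.1,0],[0,0,0,0],[0,0,0,0]]'
```

```text
time: 17.4
tool_pos: [0.5496, -0.2041, 0.1619]
tool_rot: [-0.001, 0.997, -0.075, 0.001]
contact_force: [0.6, 4.5, 0.9]
gripper_width: 0.132
time: 17.65
tool_pos: [0.5496, -0.204, 0.1609]
tool_rot: [-0.001, 0.997, -0.075, 0.001]
contact_force: [1.2, 5.7, 0.9]
gripper_width: 0.132
```

```bash
python3 -m crank '[[0,0,0.1,0],[0,0,0.1,0],[0,0,0.1,0],[0,0,0.1,0],[0,0,0,0],[0,0,0,0]]'; python3 -m crank '[[0,0,0.1,0],[0,0,0.1,0],[0,0,0.1,0],[0,0,0.1,0],[0,0,0,0],[0,0,0,0]]'
```

```text
time: 18.15
tool_pos: [0.5496, -0.204, 0.1568]
tool_rot: [-0.001, 0.997, -0.075, 0.001]
contact_force: [1.4, 5.5, 0.3]
gripper_width: 0.128
time: 18.65
tool_pos: [0.5496, -0.204, 0.1528]
tool_rot: [-0.001, 0.997, -0.075, 0.001]
contact_force: [1.5, 6.1, -0.5]
gripper_width: 0.133
```

```bash
python3 -m crank '[[0,0,0.1,0],[0,0,0.1,0],[0,0,0.1,0],[0,0,0,0],[0,0,0,0]]';  python3 -m crank '[[0,-0.05,0,0],[0,-0.05,0,0],[0,0,0,0],[0,0,0,0]]'
```

```text
time: 19.07
tool_pos: [0.5496, -0.204, 0.1498]
tool_rot: [-0.001, 0.997, -0.075, 0.001]
contact_force: [2.0, 5.6, -0.9]
gripper_width: 0.132
time: 19.4
tool_pos: [0.5496, -0.2037, 0.1497]
tool_rot: [0.0, 0.997, -0.075, 0.001]
contact_force: [1.5, 3.3, 0.9]
gripper_width: 0.133
```

```bash
python3 -m crank '[[0,-0.05,0,0],[0,0,0,0],[0,0,0,0]]'; python3 -m crank '[[0,0,0.1,0],[0,0,0.1,0],[0,0,0,0],[0,0,0,0]]'; python3 -m crank '[[0,0,0.1,0],[0,0,0.1,0],[0,0,0,0],[0,0,0,0]]'
```

```text
time: 19.65
tool_pos: [0.5492, -0.2035, 0.1492]
tool_rot: [0.0, 0.997, -0.075, 0.0]
contact_force: [2.2, 2.2, -0.4]
gripper_width: 0.134
time: 19.98
tool_pos: [0.5491, -0.2034, 0.147]
tool_rot: [0.0, 0.997, -0.075, -0.0]
contact_force: [1.3, 1.8, -1.6]
gripper_width: 0.132
time: 20.32
tool_pos: [0.5491, -0.2033, 0.145]
tool_rot: [0.0, 0.997, -0.075, -0.0]
contact_force: [0.4, 2.5, -2.0]
gripper_width: 0.132
```

```bash
python3 -m crank '[[0,0,0.1,0],[0,0,0,0],[0,0,0,0]]'; python3 -m crank '[[0,0,0.1,0],[0,0,0,0],[0,0,0,0]]'
```

```text
time: 20.57
tool_pos: [0.5491, -0.2033, 0.1441]
tool_rot: [0.0, 0.997, -0.075, -0.0]
contact_force: [0.9, 1.6, -2.2]
gripper_width: 0.127
time: 20.82
tool_pos: [0.5491, -0.2033, 0.1432]
tool_rot: [0.0, 0.997, -0.075, -0.0]
contact_force: [1.2, 1.3, -2.8]
gripper_width: 0.132
```

```bash
python3 -m crank '[[0,0,0.1,0],[0,0,0.1,0],[0,0,0,0],[0,0,0,0]]'; python3 -m crank '[[0,0,0.1,0],[0,0,0.1,0],[0,0,0,0],[0,0,0,0]]'
```

```text
time: 21.15
tool_pos: [0.5491, -0.2032, 0.1411]
tool_rot: [0.0, 0.997, -0.075, -0.0]
contact_force: [0.8, 0.8, -3.6]
gripper_width: 0.132
time: 21.48
tool_pos: [0.549, -0.2032, 0.139]
tool_rot: [-0.0, 0.997, -0.075, -0.0]
contact_force: [-0.1, 0.5, -3.1]
gripper_width: 0.129
```

```bash
python3 -m crank '[[0,0,0.1,0],[0,0,0.1,0],[0,0,0.1,0],[0,0,0.1,0],[0,0,0,0],[0,0,0,0]]'; python3 -m crank '[[0,0,0.1,0],[0,0,0.1,0],[0,0,0.1,0],[0,0,0.1,0],[0,0,0,0],[0,0,0,0]]'
```

```text
time: 21.98
tool_pos: [0.5491, -0.2032, 0.1351]
tool_rot: [-0.0, 0.997, -0.075, -0.0]
contact_force: [0.1, 0.8, -2.6]
gripper_width: 0.13
time: 22.48
tool_pos: [0.5491, -0.2032, 0.1311]
tool_rot: [-0.0, 0.997, -0.075, -0.0]
contact_force: [-0.5, 0.5, -1.5]
gripper_width: 0.133
```

```bash
python3 -m crank '[[0,0,0.1,0],[0,0,0.1,0],[0,0,0.1,0],[0,0,0.1,0],[0,0,0.1,0],[0,0,0.1,0],[0,0,0,0],[0,0,0,0]]'; python3 -m crank '[[0,0,0.1,0],[0,0,0.1,0],[0,0,0.1,0],[0,0,0.1,0],[0,0,0.1,0],[0,0,0,0],[0,0,0,0]]'
```

```text
time: 23.15
tool_pos: [0.5491, -0.2032, 0.1251]
tool_rot: [-0.0, 0.997, -0.075, -0.0]
contact_force: [0.6, 0.9, -2.3]
gripper_width: 0.129
time: 23.73
tool_pos: [0.5491, -0.2032, 0.1201]
tool_rot: [-0.0, 0.997, -0.075, -0.0]
contact_force: [-0.1, 0.3, -1.9]
gripper_width: 0.127
```

```bash
python3 -m crank '[[0,0,0.1,0],[0,0,0.1,0],[0,0,0.1,0],[0,0,0,0],[0,0,0,0]]'
```

```text
time: 24.15
tool_pos: [0.5491, -0.2032, 0.1171]
tool_rot: [0.0, 0.997, -0.075, -0.0]
contact_force: [1.0, 0.3, -3.0]
gripper_width: 0.129
```

```bash
python3 -m crank '[[0,0,0.1,0],[0,0,0.1,0],[0,0,0,0],[0,0,0,0]]'; python3 -m crank '[[0,0,0.05,0],[0,0,0,0],[0,0,0,0]]'
```

```text
time: 24.48
tool_pos: [0.5491, -0.2032, 0.1151]
tool_rot: [-0.0, 0.997, -0.075, -0.0]
contact_force: [-0.0, -0.2, -2.2]
gripper_width: 0.132
time: 24.73
tool_pos: [0.5492, -0.2032, 0.1148]
tool_rot: [-0.0, 0.997, -0.075, -0.0]
contact_force: [0.6, 0.5, -2.9]
gripper_width: 0.133
```

```bash
python3 -m crank '[[0,0,0.05,0],[0,0,0,0],[0,0,0,0]]'
```

```text
time: 24.98
tool_pos: [0.5492, -0.2032, 0.1143]
tool_rot: [-0.0, 0.997, -0.075, 0.0]
contact_force: [1.0, -0.2, -2.0]
gripper_width: 0.131
```

```bash
python3 -m crank '[[0,0,0.05,0],[0,0,0,0],[0,0,0,0]]'
```

```text
time: 25.23
tool_pos: [0.5492, -0.2032, 0.1137]
tool_rot: [-0.0, 0.997, -0.075, -0.0]
contact_force: [0.1, 1.0, -1.8]
gripper_width: 0.133
```

```bash
python3 -m crank '[[0,0,0.04,0],[0,0,0,0],[0,0,0,0]]'
```

```text
time: 25.48
tool_pos: [0.5493, -0.2032, 0.1135]
tool_rot: [0.0, 0.997, -0.075, 0.0]
contact_force: [-0.4, 0.6, -1.3]
gripper_width: 0.132
```

```bash
python3 -m crank '[[0,0,0.04,0],[0,0,0,0],[0,0,0,0]]'
```

```text
time: 25.73
tool_pos: [0.5493, -0.2032, 0.1135]
tool_rot: [0.0, 0.997, -0.075, 0.0]
contact_force: [-1.2, 1.7, 1.9]
gripper_width: 0.132
```

```bash
python3 -c "
from h import *
f=grab('side','side4');crop(f,270,100,390,220,6,'s4')"
```

View pics/s4.png

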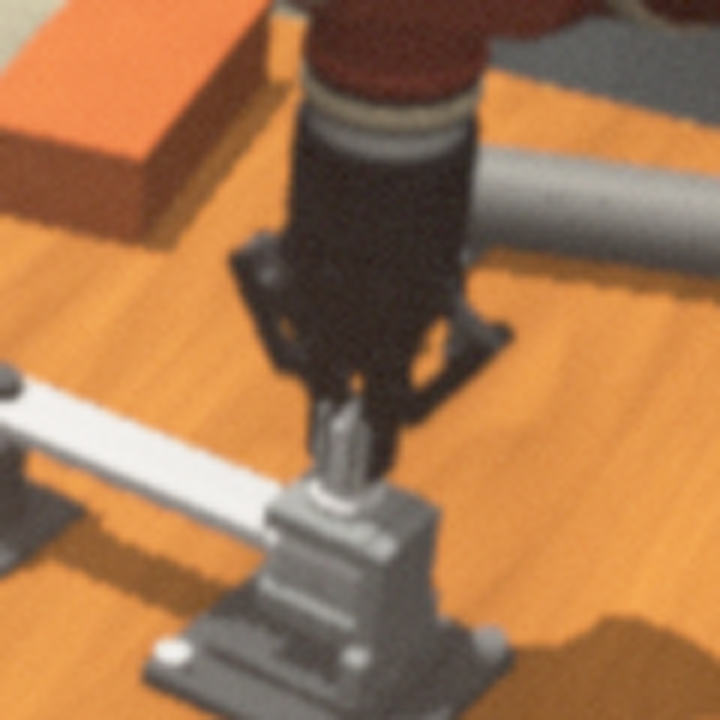

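The collar looks seated on the upper lug (side crop (345,493)), and the upward force is rising. One small press to confirm, then release.

```bash
python3 -m crank '[[0,0,0.05,0],[0,0,0,0],[0,0,0,0]]'
```

```text
time: 26.03
tool_pos: [0.5494, -0.2033, 0.1135]
tool_rot: [0.0, 0.997, -0.075, 0.0]
contact_force: [-2.2, 1.5, 5.2]
gripper_width: 0.128
```

```bash
python3 -m crank '[[0,0,0,0],[0,0,0,0],[0,0,0,0],[0,0,0,0],[0,0,0,0],[0,0,0,0],[0,0,0,0],[0,0,0,0]]' 0.6
```

```text
time: 26.7
tool_pos: [0.5492, -0.2032, 0.1124]
tool_rot: [-0.0, 0.997, -0.075, -0.0]
contact_force: [0.2, -0.2, -0.2]
gripper_width: 0.599
```

```bash
python3 -m crank '[[0,0,-0.5,0],[0,0,-1,0],[0,0,-1.5,0],[0,0,-2,0],[0,0,-2,0],[0,0,-2,0],[0,0,-2,0],[0,0,-2,0],[0,0,-1,0]]'
python3 -m crank '[[-1,-2,0,0],[-2,-3,0,0],[-2,-3.5,0,0],[-2,-3.5,0,0],[-2,-3,0,0],[-2,-2,0,0],[-1,-1,0,0],[0,0,0,0],[0,0,0,0],[0,0,0,0]]'
python3 -c "
from h import *
goto(.55,-.2)
f=grab('side','side5');crop(f,270,130,370,230,6,'s5')
f=grab('top','top5')"
```

```text
time: 27.45
tool_pos: [0.5504, -0.2038, 0.2571]
tool_rot: [0.001, 0.997, -0.075, 0.003]
contact_force: [0.7, 0.3, -0.1]
gripper_width: 0.598
time: 28.28
tool_pos: [0.4581, -0.008, 0.2527]
tool_rot: [0.0, 0.997, -0.076, 0.0]
contact_force: [0.2, -0.3, 0.6]
gripper_width: 0.6
tcp [ 0.4581 -0.008   0.2527] yaw -8.67 tool-delta cm [1.198e+01 1.759e+01 1.000e-02] F [ 0.16 -0.32  0.65] t 28.2833 g 0.6
```

View pics/s5.png

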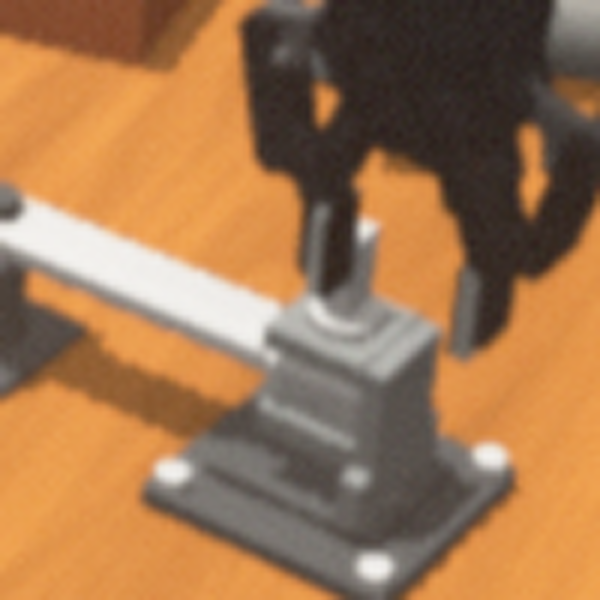

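View pics/top5.png

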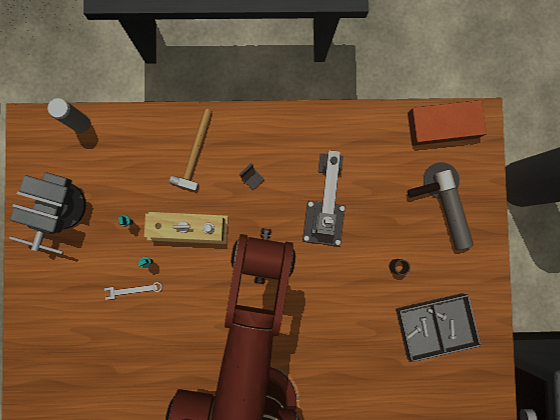

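The pin is standing upright in the fork, collar flat on the upper lug at side crop (342,315) and top px (327,222). The other pins, hammer, tube and angle piece are where they were; the jar is hidden under the arm in this view, 15 cm below the fingers. Handing in.

```bash
python3 -c "
from h import *
f=load('top5');crop(f,300,190,355,255,9,'t5')
print(manip.job_done())"
```

```text
the job is handed in; nothing more can be done
None
```

View pics/t5.png

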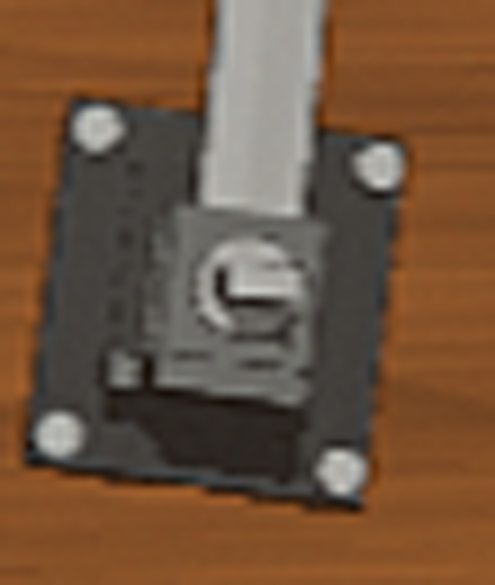

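I pinned the drawbar to its clevis with the long flat-tab pin and handed the job in at about 28 s of the 72 s allowed; no verdict is reported back.

- **Fitting:** I took the pin from the rack's +y hole and located the clevis hole by camera at about (0.550, -0.201). I felt the hole's -y wall, went down through the eye and eased back for the lower lug. The highest contact forces I read, always at the end of a move, were about 6 N sideways and 5 N upward (about 8 N net of the pin's weight) when I pressed the collar home. Peaks within a move are not shown.
- **Last checks:** At seating the tool height put the collar's underside at about 101 mm. After release the pictures show it upright on the upper lug, with the force reading near zero and the gripper clear.
- **Other objects:** The other two pins, hammer, tube and angle piece looked unmoved.
- **Not checked:** The jar was hidden under the arm in the last top view, so I could not see it again. The fingers passed about 15 cm above it.
- **Disagreement:** The two cameras differed by about 2 mm on the hole position. I settled that with the pin itself and by feel.

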